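# Count along the rack and push the tin into the third bay

## Robot

A 6-joint arm with a two-finger parallel gripper is mounted at the origin on the work surface. World frame = base frame: x ahead of the robot, y to its left, z up, the work surface at z = 0. Lengths are in m, angles in rad, forces in N, time in s.
With the tool pointing down it reaches from about 0.275 to 0.875 m from the base axis. Payload 12.5 kg.
Tool frame: the origin (TCP) lies on the centre line of the jaws, within the pads' length; the fingertips stand r.finger_overhang ahead of it and the grasp point (between the pads) lies 3 mm ahead of it (r.finger_overhang is the distance from the TCP to the fingertips, in m); z points along the fingers, y is the direction in which the jaws open and shut (so a half turn about z gives the same grasp; the last joint's range is limited). The gripper opens to 85 mm and grips with 20 to 120 N. Pads are 22 mm wide; open, the fingers measure 114 mm over their backs; the gripper's body (76 mm by 85 mm) begins 54 mm behind the grasp point. The pads swing forward as they close: fully open they stand 13 mm farther back than shut.
Start: joints at [1.144, 0.351, 1.652, -0, 1.139, -0.085], TCP at [0.184, 0.518, 0.253] pointing down, gripper open.
Joint ranges: [-2.75, 2.75], [-0.79, 2.1], [0.01, 2.65], [-1.57, 4.71], [0.07, 3.14], [-2.87, 2.87]. Speed limits (rad/s): [2.22, 2.22, 2.79, 3.14, 3.14, 3.14].

## Interface

Orientations are given as a unit quaternion [x, y, z, w].
In Python, from cell import r, optics gives the robot as it stands. The module is installed in compiled form; this text tells all that it offers. Calls block until the motion is done:
- r.move_to(position, orientation): joint-space move of the TCP to a pose.
- r.move_linear(position, rot=None, vel=0.15): straight line of the TCP; rot=None keeps the orientation; vel is the mean speed in m/s.
- r.set_joints(angles): joint-space move.
- r.set_gripper(opening, squeeze=None): opening from 0.0 (shut) to 1.0 (fully open); squeeze is the grip in N (None keeps the last); returns when the fingers have stopped.
- r.sleep(seconds).
- r.inverse_kinematics(position, orientation): joint angles nearest the present ones, or None.
- optics.get_image(name): name is "side" or "top"; returns a dict with "pixels" (400x640x3 uint8, red, green, blue), "depth" (400x640 float32, m along the optical axis (not along the pixel's ray), 0 where there is no reading), "fx", "fy", "cx", "cy" (pixels), "camera_from_world" (4x4, takes a point from world to camera coordinates). Camera axes: x right, y down, z forward; pixel columns grow to the right and rows downward; lengths in m; the calibration is good to about 2 mm. A picture is of the moment at which its call begins.
A pose or a line that the arm cannot do raises r.PlanningError and nothing moves.
- r.hand_in(): hands the job in, once; it reports no verdict.
Readings, each from a call of its own:
- r.current_t(): time.
- r.current_q(): joint angles.
- r.current_qvel(): joint speeds.
- r.current_effort(): joint torques, N m.
- r.current_tool_pos(): TCP position.
- r.current_ee_rot(): TCP orientation.
- r.current_contact_force(): force on the tool from outside, world axes, zero at the start.
- r.current_torque(): the same for the moment, N m.
- r.current_opening(): opening from 0.0 (shut) to 1.0 (fully open).
Only numpy, scipy, OpenCV 4.12 (cv2) and the standard library are available. Lean on these libraries where they do the work, as an engineer would, in place of code of your own. Each camera call takes 0.05 s, during which the arm holds its last target.

## Task

With closed fingers, run a fingertip along the rail on top of the divider rack, starting behind the first bay at the orange end and stopping behind the third, without touching the rail beyond it (filled bays count too). Then push the blue-lidded tin along the lane and fully home, against the back wall, in that third bay. Only push the tin, never lift or tip it over, and leave everything else where it is.

Things in the scene. Friction and masses are not known exactly. Their poses are not given: they have to be found in the camera images.
- rack: Fixed dark steel rack facing the robot, white deck 330 mm long (y), x -76 to 46, its top 8 mm up. Origin on the table, x away from the robot, y to its left. Six 48 mm bays, pitch 54 (section k lies behind bay k), open in front and on top; dividers 6 mm thick, 42 high, round noses at x -12; back wall face at x 26. In front, a lane x -70 to -12, open at both ends, lip 14 mm high. Rail on the back wall.
- blue_tin: Tin to put away: upright round steel tin with a blue lid, 42 mm across, 40 high, about 0.14 kg, loose. Origin: centre of its underside. Starts on the deck in the lane, centred near rack x -46, y within 110 of the middle. It slides under 1 to 3 N. When home, its front stands 4 mm out past the divider noses, so a finger need not enter the bay.
- orange_end: Fixed orange end post with a round ball on top (24 x 20 mm, 79 mm high) at the left or the right end of the rail, 176 mm from the rack's middle. Bays are counted from this end; the bay next to it is the first; filled bays count too. Origin: on the table, under its centre.
- black_end: Fixed plain black end post (24 x 20 mm, 66 mm high) at the other end of the rail. Origin: on the table, under its centre.
- section_1: Fixed rail section 1 of 6, counted from the robot's left (+y) end, behind bay 1; 54 mm long (y), 16 wide (x), grey plastic, flush with its neighbours. Origin: centre of its top face, 64 mm above the table; axes as the rack's. A tin fully home in bay 1 has its underside centre 29 mm to -x of this origin, at the same y, 56 mm lower (on the deck).
- section_2: Fixed rail section 2 of 6, counted from the robot's left (+y) end, behind bay 2; 54 mm long (y), 16 wide (x), bare aluminium, flush with its neighbours. Origin: centre of its top face, 64 mm above the table; axes as the rack's. A tin fully home in bay 2 has its underside centre 29 mm to -x of this origin, at the same y, 56 mm lower (on the deck).
- section_3: Fixed rail section 3 of 6, counted from the robot's left (+y) end, behind bay 3; 54 mm long (y), 16 wide (x), grey plastic, flush with its neighbours. Origin: centre of its top face, 64 mm above the table; axes as the rack's. A tin fully home in bay 3 has its underside centre 29 mm to -x of this origin, at the same y, 56 mm lower (on the deck).
- section_4: Fixed rail section 4 of 6, counted from the robot's left (+y) end, behind bay 4; 54 mm long (y), 16 wide (x), bare aluminium, flush with its neighbours. Origin: centre of its top face, 64 mm above the table; axes as the rack's. A tin fully home in bay 4 has its underside centre 29 mm to -x of this origin, at the same y, 56 mm lower (on the deck).
- section_5: Fixed rail section 5 of 6, counted from the robot's left (+y) end, behind bay 5; 54 mm long (y), 16 wide (x), grey plastic, flush with its neighbours. Origin: centre of its top face, 64 mm above the table; axes as the rack's. A tin fully home in bay 5 has its underside centre 29 mm to -x of this origin, at the same y, 56 mm lower (on the deck).
- section_6: Fixed rail section 6 of 6, counted from the robot's left (+y) end, behind bay 6; 54 mm long (y), 16 wide (x), bare aluminium, flush with its neighbours. Origin: centre of its top face, 64 mm above the table; axes as the rack's. A tin fully home in bay 6 has its underside centre 29 mm to -x of this origin, at the same y, 56 mm lower (on the deck).
- yellow_tin_a: Bystander: upright round tin with a yellow lid, 42 mm across, 40 mm high, already home in the rack's first bay from the +y end. Origin: centre of its underside.
- yellow_tin_b: Bystander: the same kind of yellow-lidded tin, already home in the rack's fifth bay from the +y end. Origin: centre of its underside.
- jug: Bystander: vacuum jug, steel with a green top and handle, 116 mm across, 240 mm high, right of the rack. Origin: centre of its underside.
- mug: Bystander: white mug, 80 mm across, 90 mm high, at the right front. Origin: centre of its underside.
- screwdriver: Bystander: screwdriver about 200 mm long, red handle, lying on the table at the left. Origin: under its middle.
- hex_key: Bystander: steel hex key, 100 x 30 mm, lying on the table in front of the rack, right. Origin: middle of its long leg.
- tape_roll: Bystander: roll of tape lying flat, 90 mm across, 24 mm high, left of the rack. Origin: centre of its underside.
Not all that is in view belongs to the job. Leave any pink or purple look-alike of the blue_tin alone.

How it is judged:
On the way, in this order (a step that is already met when the one before it is completed fails the run):
1. a fingertip touches the rail behind the first bay from the orange end (((y of orange_end in the frame of rack above 0 m and contact force between the fingers and section_1 above 0.3 N) or (y of orange_end in the frame of rack below 0 m and contact force between the fingers and section_6 above 0.3 N))), for 0.02 s.
2. a fingertip touches the rail behind the second bay from the orange end (((y of orange_end in the frame of rack above 0 m and contact force between the fingers and section_2 above 0.3 N) or (y of orange_end in the frame of rack below 0 m and contact force between the fingers and section_5 above 0.3 N))), for 0.02 s.
3. a fingertip touches the rail behind the third bay from the orange end (((y of orange_end in the frame of rack above 0 m and contact force between the fingers and section_3 above 0.3 N) or (y of orange_end in the frame of rack below 0 m and contact force between the fingers and section_4 above 0.3 N))), for 0.02 s.
4. the blue tin is home in the third bay from the orange end (((y of orange_end in the frame of rack above 0 m and x of blue_tin in the frame of section_3 above -0.036 m and y of blue_tin in the frame of section_3 between -0.008 and 0.008 m) or (y of orange_end in the frame of rack below 0 m and x of blue_tin in the frame of section_4 above -0.036 m and y of blue_tin in the frame of section_4 between -0.008 and 0.008 m))), for 0.2 s.
At the end, for the whole second after the job is handed in: The blue tin stands upright (within 0.1 rad) and at rest on the deck in the third bay from the orange end, within 7 mm of fully home and within 8 mm of the bay's middle; no bystander has moved 15 mm or more (((y of orange_end in the frame of rack above 0 m and x of blue_tin in the frame of section_3 above -0.036 m and y of blue_tin in the frame of section_3 between -0.008 and 0.008 m) or (y of orange_end in the frame of rack below 0 m and x of blue_tin in the frame of section_4 above -0.036 m and y of blue_tin in the frame of section_4 between -0.008 and 0.008 m)) and angle between blue_tin's own z axis and vertical below 0.1 rad and linear speed of blue_tin below 0.01 m/s and z of blue_tin in the frame of rack between 0.004 and 0.012 m and distance of each of yellow_tin_a, yellow_tin_b, jug, mug, screwdriver, hex_key, tape_roll from where it was at the start of the episode below 0.015 m); the robot touches nothing.
It fails at once if the blue tin is lifted (more than 12 mm off the deck) (z of blue_tin in the frame of rack above 0.02 m).
It fails at once if the blue tin is tipped over (more than 0.5 rad) (angle between blue_tin's own z axis and vertical above 0.5 rad).
It fails at once if the fingers touch the rail beyond the third bay (((y of orange_end in the frame of rack above 0 m and contact force between the fingers and section_4 above 0.3 N) or (y of orange_end in the frame of rack below 0 m and contact force between the fingers and section_3 above 0.3 N)) or ((y of orange_end in the frame of rack above 0 m and contact force between the fingers and section_5 above 0.3 N) or (y of orange_end in the frame of rack below 0 m and contact force between the fingers and section_2 above 0.3 N)) or ((y of orange_end in the frame of rack above 0 m and contact force between the fingers and section_6 above 0.3 N) or (y of orange_end in the frame of rack below 0 m and contact force between the fingers and section_1 above 0.3 N))).
It fails at once if a bystander is moved 15 mm or more (distance of any of yellow_tin_a, yellow_tin_b, jug, mug, screwdriver, hex_key, tape_roll from where it was at the start of the episode above 0.015 m).
It also fails if it takes over 72 s, if anything falls off the work surface, if the arm or the gripper's body presses on something with over 40 N, if the wrist force passes 120 N, or if a joint passes its speed limit or range.

## Working session

There is one attempt and no reset: what is moved stays moved. The work goes in short steps, each a Python script; the robot and the scene stay as the last script left them, time stands still between calls to the robot, and variables do not carry over. Pictures are saved under pics/ and viewed, and the job is handed in when it is done.

```bash
ls; mkdir -p pics
python3 - <<'E'
from cell import r, optics
import cv2, numpy as np, pickle
d={}
for n in("top","side"):
    im=optics.get_image(n); d[n]=im
    cv2.imwrite(f"pics/{n}0.png",im["pixels"][:,:,::-1])
    print(n,im["fx"],im["cx"],im["cy"]);print(np.round(im["camera_from_world"],4))
pickle.dump(d,open("im0.pkl","wb"))
print(r.current_t(),r.finger_overhang,r.current_ee_rot(),r.current_opening())
E
```

```text
pics
top 377.4294246385706 318.93141843954265 203.85628755530624
[[-0.0116 -0.9998 -0.0187 -0.0044]
 [-0.9983  0.0127 -0.0568  0.5386]
 [ 0.057   0.018  -0.9982  1.137 ]
 [ 0.      0.      0.      1.    ]]
side 459.2128411003293 321.9171895623028 206.78434914940178
[[ 0.6873 -0.7263 -0.013  -0.3844]
 [-0.5518 -0.5103 -0.6596  0.3209]
 [ 0.4724  0.4605 -0.7515  1.1039]
 [ 0.      0.      0.      1.    ]]
0.1 0.022 [ 1.70048897e-01  9.85435481e-01 -5.16742599e-04 -1.37688049e-04] 1.0004845038954
```

View pics/top0.png

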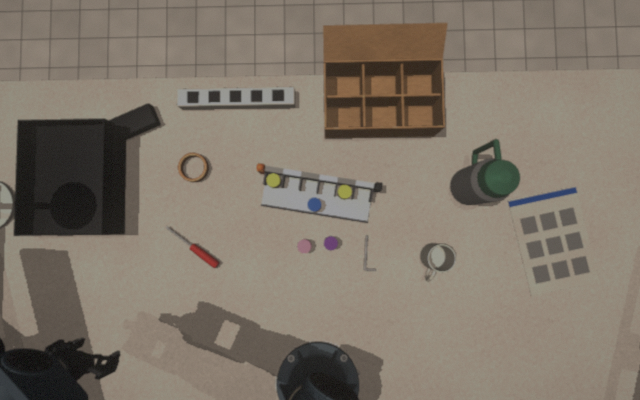

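View pics/side0.png

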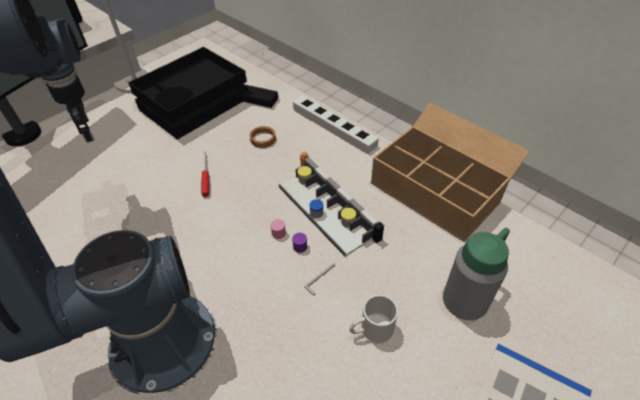

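Candidates: blue lid at top (315,205), standing in the lane; pink at (305,245) and purple at (331,243), both on the bare table in front. I choose blue (315,205). The orange ball is at (261,168), the robot's left end. I'll check the choice in a close crop and measure.

```bash
cat > h.py <<'E'
import numpy as np, cv2
def ray(im,uv):
    C=im["camera_from_world"]; R=C[:3,:3]; t=C[:3,3]
    d=R.T@np.array([(uv[0]-im["cx"])/im["fx"],(uv[1]-im["cy"])/im["fy"],1.0]); return -R.T@t,d
def onplane(im,uv,z):
    o,d=ray(im,uv); return o+d*(z-o[2])/d[2]
def proj(im,p):
    C=im["camera_from_world"]; c=C[:3,:3]@p+C[:3,3]
    return np.array([im["fx"]*c[0]/c[2]+im["cx"],im["fy"]*c[1]/c[2]+im["cy"]])
def tri(i1,u1,i2,u2):
    o1,d1=ray(i1,u1);o2,d2=ray(i2,u2)
    s=np.linalg.lstsq(np.stack([d1,-d2],1),o2-o1,rcond=None)[0]
    a=o1+s[0]*d1;b=o2+s[1]*d2; return (a+b)/2,np.linalg.norm(a-b)
RNG={"blue":((100,120,60),(120,255,255)),"yellow":((22,120,80),(35,255,255)),"orange":((5,150,100),(14,255,255))}
def blobs(im,col,box):
    h=cv2.cvtColor(im["pixels"],cv2.COLOR_RGB2HSV)
    m=cv2.inRange(h,*RNG[col]); mm=np.zeros_like(m);x0,y0,x1,y1=box;mm[y0:y1,x0:x1]=m[y0:y1,x0:x1]
    n,_,st,ce=cv2.connectedComponentsWithStats(mm)
    return [(ce[i].round(2),int(st[i,4]),st[i,:4].tolist()) for i in range(1,n) if st[i,4]>8]
E
python3 - <<'E'
import pickle,cv2,numpy as np
from h import *
d=pickle.load(open("im0.pkl","rb"))
boxes={"top":(240,150,400,260),"side":(260,140,400,260)}
for n in d:
    x0,y0,x1,y1=boxes[n]
    cv2.imwrite(f"pics/{n}crop.png",cv2.resize(d[n]["pixels"][y0:y1,x0:x1,::-1],None,fx=5,fy=5,interpolation=cv2.INTER_CUBIC))
    for c in RNG: print(n,c,blobs(d[n],c,boxes[n]))
E
```

```text
top blue [(array([314.09, 204.13]), 104, [309, 199, 11, 12])]
top yellow [(array([272.99, 179.79]), 136, [266, 174, 14, 13]), (array([344.36, 191.16]), 131, [339, 185, 12, 13])]
top orange [(array([259.6 , 167.17]), 30, [257, 164, 6, 7])]
side blue [(array([316.01, 205.14]), 118, [310, 200, 13, 11])]
side yellow [(array([304.17, 171.43]), 135, [297, 166, 15, 12]), (array([348.25, 213.57]), 169, [340, 207, 17, 14])]
side orange [(array([303.26, 156.95]), 39, [301, 153, 7, 11])]
```

View pics/topcrop.png

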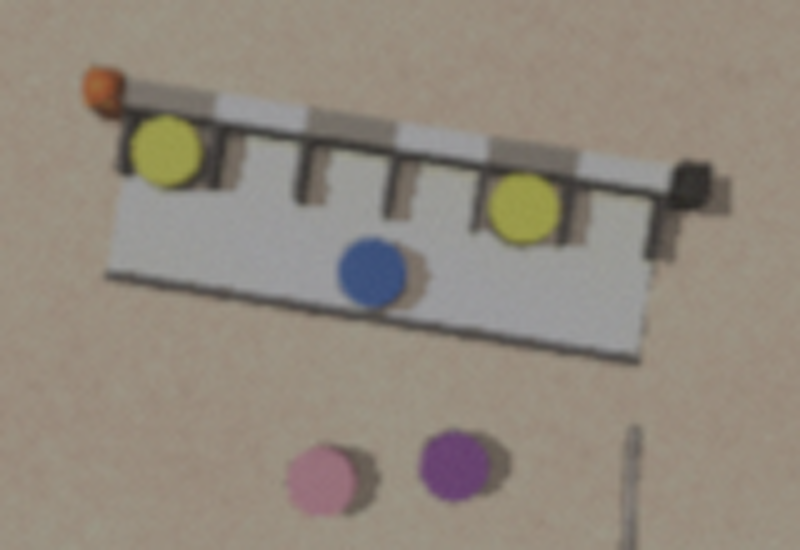

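View pics/sidecrop.png

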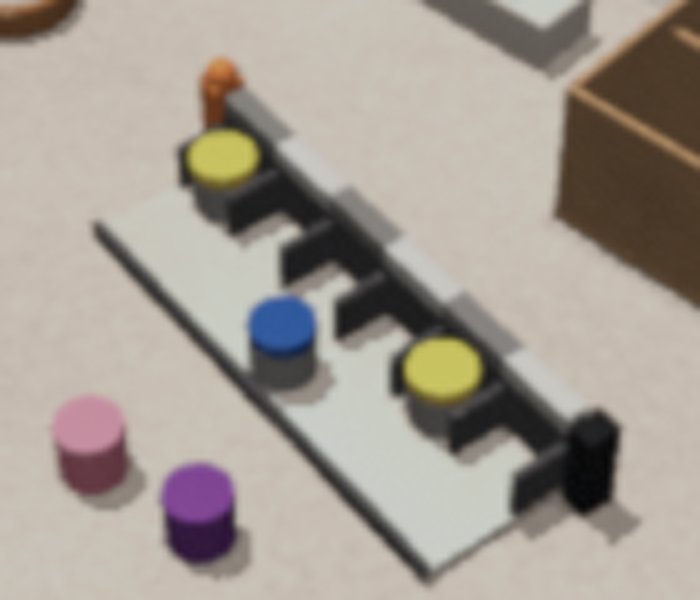

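Orange is at the robot's left (+y), so sections 1→2→3 and target bay 3. Blue lid confirmed: it stands upright in the lane, while pink and purple are off the rack. Next, fit the rack pose.

Run:
```python
import pickle,cv2,numpy as np
from h import *
d=pickle.load(open("im0.pkl","rb"));T,S=d["top"],d["side"]
c={"ya":((272.99,179.79),(304.17,171.43)),"yb":((344.36,191.16),(348.25,213.57)),"blue":((314.09,204.13),(316.01,205.14))}
P={}
for k,(u,v) in c.items():
    p,g=tri(T,u,S,v); a=onplane(T,u,.048);b=onplane(S,v,.048)
    print(k,"tri",p.round(4),"gap",round(g,4),"top",a.round(4),"side",b.round(4),'depth',T['depth'][int(u[1]),int(u[0])]); P[k]=(a[:2],b[:2])
# sections: light ones in top image, height .064
g=cv2.cvtColor(T["pixels"],cv2.COLOR_RGB2GRAY)
for w in (0,1):
    A,B,L=P["ya"][w],P["yb"][w],P["blue"][w]
    ey=(A-B);print("dist",np.linalg.norm(ey));ey/=np.linalg.norm(ey);ex=np.array([ey[1],-ey[0]])
    O=(A+B)/2-ex*.005-ey*.027
    print("O",O,"yaw",np.arctan2(ex[1],ex[0]),"blue in rack",(L-O)@ex,(L-O)@ey)
    # predicted pixels for checks
    for nm,q in {"orange":(.034,.176,.072),"black":(.034,-.176,.066),"s1L":(.034,.162,.064),"s6R":(.034,-.162,.064),"deckFL":(-.07,.165,.014),"deckFR":(-.07,-.165,.014),"nose3-4":(-.012,0,.05)}.items():
        p=np.r_[O+ex*q[0]+ey*q[1],q[2]]
        print(nm,(5*(proj(T,p)-[240,150])).round(0),(5*(proj(S,p)-[260,140])).round(0))
```

```text
ya tri [0.6113 0.1248 0.044 ] gap 0.0014 top [0.6103 0.1247 0.048 ] side [0.609  0.1213 0.048 ] depth 1.1251506
yb tri [ 0.5743 -0.0882  0.0451] gap 0.0016 top [ 0.5734 -0.0875  0.048 ] side [ 0.573  -0.0903  0.048 ] depth 1.1191983
blue tri [0.5368 0.0025 0.0427] gap 0.0014 top [0.536  0.0028 0.048 ] side [ 0.534  -0.0014  0.048 ] depth 1.1207168
dist 0.2153416441512725
O [ 0.58230234 -0.00715908] yaw -0.17208570414202287 blue in rack -0.04732007498641034 0.0018777985019965606
orange [98. 84.] [217.  69.]
black [693. 180.] [591. 425.]
s1L [124.  90.] [230.  91.]
s6R [668. 176.] [574. 411.]
deckFL [104. 268.] [ 94. 217.]
deckFR [637. 354.] [426. 563.]
nose3-4 [383. 212.] [328. 292.]
dist 0.21459353439477835
O [ 0.58151523 -0.01030216] yaw -0.16851857204114812 blue in rack -0.04830397065192903 0.0008311324710078283
orange [103.  87.] [218.  72.]
black [698. 180.] [595. 428.]
s1L [129.  92.] [232.  94.]
s6R [674. 177.] [578. 415.]
deckFL [109. 270.] [ 96. 221.]
deckFR [643. 354.] [431. 566.]
nose3-4 [388. 214.] [331. 296.]
```

Both views agree within 3 mm: the lid-pair distance is 215 mm (should be 216), the heights come out at 43–45 mm (should be 48), and the predicted corners and posts land on the picture. Rack origin is ≈ (0.582, −0.009), yaw −0.17, and the tin is at rack (−48, +1). Next, the rail.

```bash
cat >> h.py <<'E'
YAW=-0.1703; O=np.array([0.5819,-0.0087])
EX=np.array([np.cos(YAW),np.sin(YAW)]);EY=np.array([-EX[1],EX[0]])
OH=0.022
def W(x,y,ztip): # rack mm -> world TCP
    return list(O+EX*x/1e3+EY*y/1e3)+[ztip/1e3+OH]
def RK(p): # world -> rack mm
    v=np.asarray(p)[:2]-O; return np.array([v@EX*1e3,v@EY*1e3])
def quat(a): # tool down, tool x at world angle a
    return [float(np.cos(a/2)),float(np.sin(a/2)),0.0,0.0]
Q=quat(YAW+np.pi)
def rf(r):
    f=np.array(r.current_contact_force()); return np.array([f[:2]@EX,f[:2]@EY,f[2]]).round(2)
E
python3 - <<'E'
from cell import r
from h import *
print(Q, r.inverse_kinematics(W(34,133,120),Q))
r.set_gripper(0.0,20)
r.move_to(W(34,133,120),Q)
print(r.current_t(),r.current_tool_pos(),r.current_ee_rot(),r.current_opening(),rf(r))
r.move_linear(W(34,133,70),vel=.1); print(rf(r))
z=70
while z>56:
    z-=0.5 if z<68 else 1
    r.move_linear(W(34,133,z),vel=.03); f=rf(r)
    if f[2]>2: break
print(z,f,np.round(r.current_tool_pos(),4),RK(r.current_tool_pos()),r.current_t())
E
```

```text
[0.08504714029793209, 0.9963769286405341, 0.0, 0.0] [ 1.09035413e-01  6.47761185e-01  1.46980202e+00 -4.44089210e-16
  1.02402945e+00 -1.29146091e+00]
3.0667 [0.63778799 0.11750903 0.14225117] [8.45328674e-02 9.96420678e-01 7.29449272e-05 1.47090692e-04] -0.002508033538406955 [0.35 0.36 0.73]
[-0.78  0.03  0.17]
63.5 [-2.78 -0.3   6.14] [0.638  0.1166 0.0861] [ 34.07551925 133.04210545] 6.2167
```

Contact at tip height 63.5–64 mm, so this is the rail (the dividers are only 50 mm high). Slide to section 3.

Run:
```python
from cell import r
from h import *
z=63.5
for y in range(124,33,-9):
    r.move_linear(W(34,y,z),vel=.04); f=rf(r); print(y,z,f,RK(r.current_tool_pos()).round(1))
    if f[2]<3: z-=0.4
    if f[2]>12: z+=0.4
r.move_linear(W(34,34,z),vel=.04); print(rf(r)); r.sleep(.1)
r.move_linear(W(34,34,120),vel=.1)
print(r.current_t(),rf(r))
from cell import optics
```

```text
124 63.5 [ 0.04 -0.35  5.9 ] [ 34.5 123.6]
115 63.5 [-0.55 -0.86  6.84] [ 34.5 114.5]
106 63.5 [ 0.99 -0.57  6.23] [ 34.5 105.5]
97 63.5 [0.06 0.09 5.91] [34.5 96.5]
88 63.5 [-0.03 -1.58  5.94] [34.5 87.5]
79 63.5 [1.46 0.33 6.47] [34.5 78.5]
70 63.5 [0.69 0.54 6.95] [34.5 69.4]
61 63.5 [ 0.51 -1.12  6.36] [34.5 60.4]
52 63.5 [ 0.31 -0.2   5.86] [34.5 51.5]
43 63.5 [ 0.54 -0.33  5.31] [34.5 42.5]
34 63.5 [-0.53 -0.49  5.85] [34.5 33.5]
[-0.38 -1.15  5.93]
11.4083 [-0.35  1.54 -0.24]
```

Run:
```python
from cell import r,optics
from h import *
r.move_to(W(-47,-50,110),Q)
r.move_linear(W(-47,-50,14),vel=.1); print(r.current_t(),rf(r),np.round(r.current_tool_pos(),4))
for y in [-42,-38,-34,-30,-26,-22,-18,-15]:
    r.move_linear(W(-47,y,14),vel=.04); print(y,rf(r),RK(r.current_tool_pos()).round(1))
for n in("top","side"):
    im=optics.get_image(n)
    x0,y0,x1,y1={"top":(240,150,400,260),"side":(260,140,400,260)}[n]
    cv2.imwrite(f"pics/{n}1.png",cv2.resize(im["pixels"][y0:y1,x0:x1,::-1],None,fx=5,fy=5,interpolation=cv2.INTER_CUBIC))
    for c in("blue","yellow"):
        for b in blobs(im,c,(x0,y0,x1,y1)): print(n,c,b,RK(onplane(im,b[0],.048)).round(1))
print(r.current_t())
```

```text
13.0583 [0.59 0.87 0.48] [ 0.5275 -0.05    0.0365]
-42 [ 0.52 -0.46  0.7 ] [-46.9 -41.7]
-38 [-0.07  0.44  0.01] [-47.  -37.8]
-34 [-0.69 -0.87 -0.2 ] [-47.  -33.8]
-30 [ 0.5  -0.53  0.53] [-47.  -29.8]
-26 [-0.22 -0.7  -0.41] [-47.  -25.8]
-22 [ 0.38  0.45 -0.2 ] [-47.  -21.8]
-18 [ 0.71 -0.27 -0.07] [-47.  -17.8]
-15 [ 0.21 -0.19  0.03] [-47.  -14.8]
top yellow (array([272.86, 179.72]), 141, [266, 174, 14, 13]) [  5.5 136.7]
top yellow (array([348.95, 190.  ]), 21, [348, 186, 3, 9]) [ 10.5 -92. ]
side blue (array([310.04, 203.21]), 52, [307, 198, 8, 10]) [-57.7  15.6]
side yellow (array([300.92, 172.32]), 63, [297, 167, 9, 11]) [ -5.5 135.6]
side yellow (array([348.34, 213.77]), 167, [341, 207, 16, 14]) [  4.8 -82.7]
15.2583
```

View pics/side1.png

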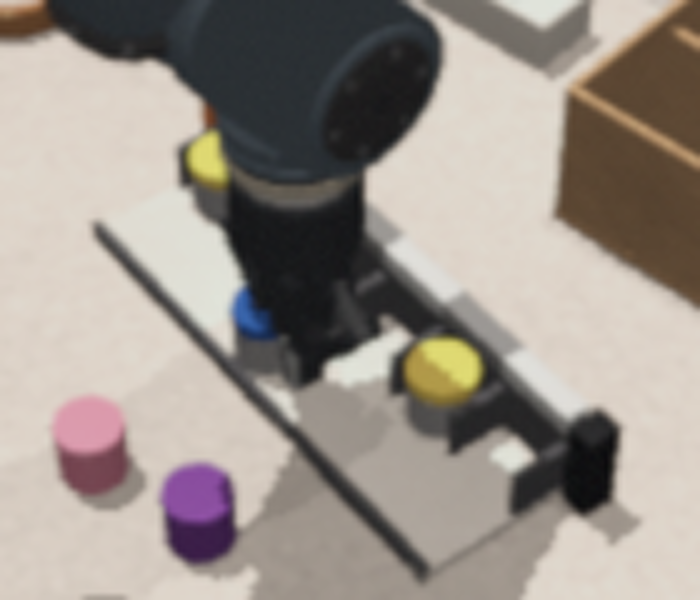

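View pics/top1.png

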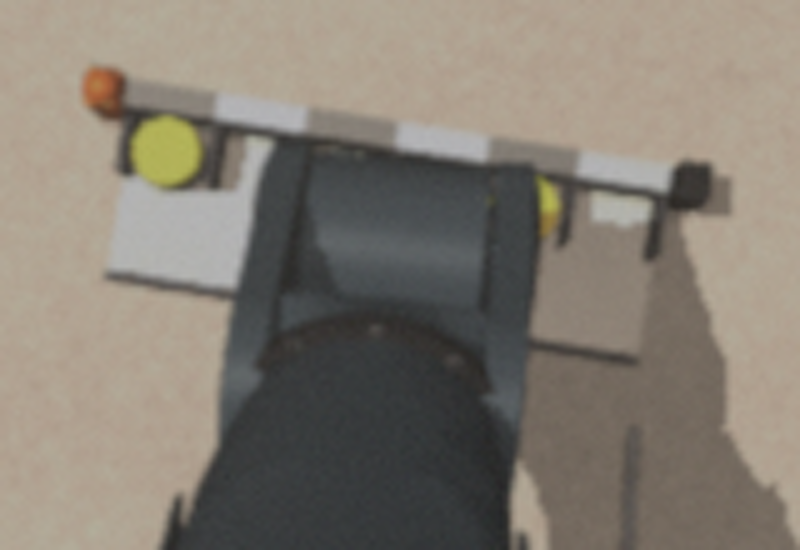

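The tin at side crop (262,325) is upright, in the lane, against the finger and moving left; the yellow tins haven't moved. Push on to just short of the bay's middle, then back off for a clear look.

```bash
cat >> h.py <<'E'
def look(optics,tag):
    for n in("top","side"):
        im=optics.get_image(n)
        x0,y0,x1,y1={"top":(240,150,400,260),"side":(260,140,400,260)}[n]
        cv2.imwrite(f"pics/{n}{tag}.png",cv2.resize(im["pixels"][y0:y1,x0:x1,::-1],None,fx=5,fy=5,interpolation=cv2.INTER_CUBIC))
        for c in("blue","yellow"):
            for b in blobs(im,c,(x0,y0,x1,y1)): print(n,c,b[0],b[1],RK(onplane(im,b[0],.048)).round(1))
E
python3 - <<'E'
from cell import r,optics
from h import *
r.move_linear(W(-47,-10,14),vel=.04); print(rf(r))
r.move_linear(W(-47,-20,14),vel=.08)
r.move_linear(W(-47,-20,110),vel=.2)
r.move_to(W(-230,27,150),Q)
look(optics,"2"); print(r.current_t())
E
```

```text
[ 0.52 -0.53 -0.52]
top blue [306.97 203.05] 106 [-47.3  24.9]
top yellow [272.99 179.78] 136 [  5.4 136.3]
top yellow [344.35 191.11] 133 [  5.1 -79. ]
side blue [311.88 200.77] 119 [-47.9  20. ]
side yellow [304.23 171.48] 135 [  4.7 132.4]
side yellow [348.24 213.64] 169 [  4.8 -82.1]
17.3333
```

View pics/side2.png

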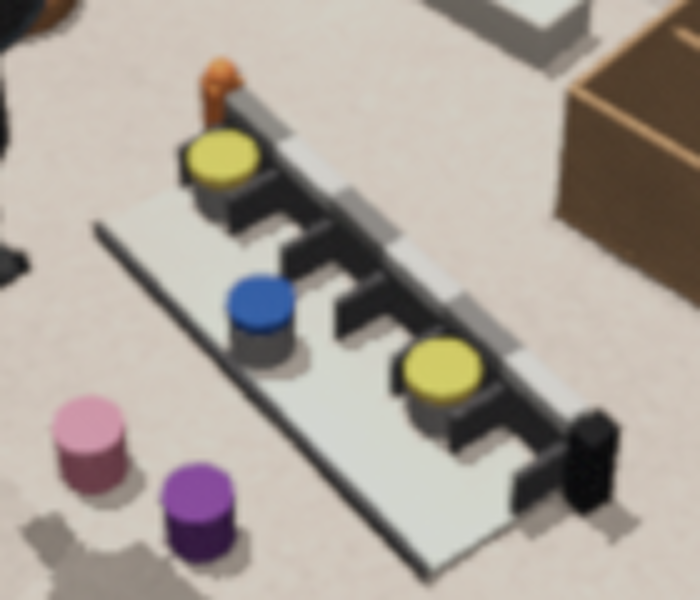

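View pics/top2.png

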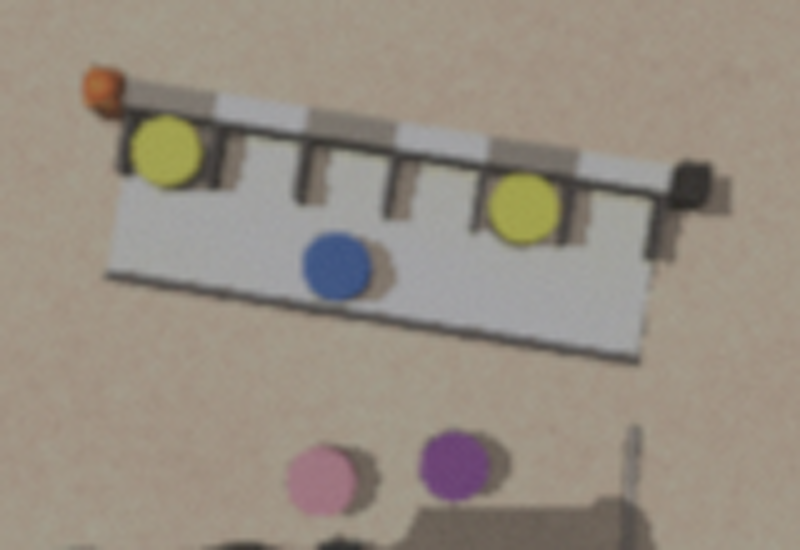

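The top and side views, each corrected by its yellow tins, put the blue tin at y ≈ 22.5, so it needs about 4.5 mm more. Then the push into the bay.

Run:
```python
from cell import r,optics
from h import *
r.move_to(W(-47,-25,110),Q)
r.move_linear(W(-47,-25,14),vel=.15)
r.move_linear(W(-47,-5.5,14),vel=.04); print(rf(r),RK(r.current_tool_pos()))
r.move_linear(W(-47,-20,14),vel=.08)
r.move_linear(W(-47,-20,110),vel=.2)
r.move_to(W(-200,27,120),Q)
look(optics,"3"); print(r.current_t())
```

```text
[ 0.03  0.43 -0.03] [-47.08321803  -5.32479546]
top blue [305.44 202.78] 109 [-47.3  29.6]
top yellow [273.05 179.77] 137 [  5.5 136.1]
top yellow [344.36 191.14] 132 [  5.1 -79.1]
side blue [310.97 199.66] 120 [-47.4  25.1]
side yellow [304.22 171.44] 134 [  4.7 132.5]
side yellow [348.23 213.64] 171 [  4.8 -82.1]
21.3167
```

Run:
```python
from cell import r,optics
from h import *
r.move_to(W(-105,27.5,90),Q)
r.move_linear(W(-105,27.5,19),vel=.15); print(rf(r))
for x in [-84,-80,-76,-72,-68,-64,-60,-56]:
    r.move_linear(W(x,27.5,19),vel=.04); print(x,rf(r),RK(r.current_tool_pos()).round(1))
look(optics,"4"); print(r.current_t())
```

```text
[0.15 0.29 0.59]
-84 [ 0.69  0.07 -0.83] [-84.2  27.5]
-80 [ 0.26 -0.08  0.68] [-79.8  27.5]
-76 [-0.23 -0.31 -0.02] [-75.8  27.5]
-72 [ 1.43  0.22 -0.91] [-71.7  27.5]
-68 [ 0.02  0.37 -0.11] [-67.7  27.5]
-64 [-0.26  0.33 -0.22] [-63.7  27.5]
-60 [ 0.19  0.03 -0.09] [-59.7  27.5]
-56 [-0.25  0.43 -0.17] [-55.7  27.5]
top yellow [271.74 178.43] 99 [  8.8 140.6]
top yellow [344.12 190.  ] 113 [  8.3 -77.9]
side blue [320.7  192.04] 23 [-6.9 32.2]
side yellow [348.37 213.8 ] 166 [  4.8 -82.8]
24.95
```

View pics/side4.png

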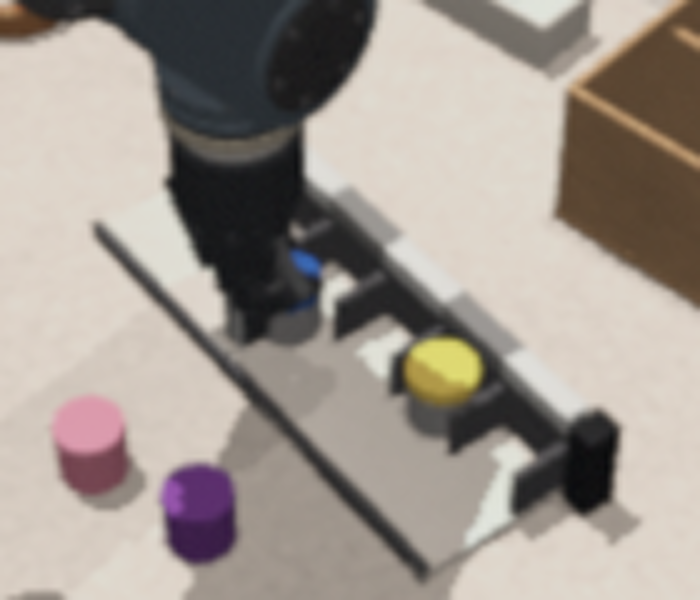

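The tin at side crop (300,300) is upright and lined up between the dividers at (305,240) and (360,300). Continue until the force rises at the wall.

Run:
```python
from cell import r,optics
from h import *
x=-56
while x>-100 and x<-20:
    x+= 3 if x<-35 else 1
    r.move_linear(W(x,27.5,19),vel=.04); f=rf(r); print(x,f,RK(r.current_tool_pos()).round(1))
    if abs(f[0])>5 or abs(f[1])>5: break
r.move_linear(W(-70,27.5,30),vel=.1)
r.move_linear(W(-130,27.5,110),vel=.2)
r.move_to(W(-230,27,150),Q)
look(optics,"5"); print(r.current_t(),rf(r))
```

```text
-53 [-0.22 -0.59  0.16] [-52.8  27.5]
-50 [ 0.06 -0.1   0.16] [-49.8  27.5]
-47 [-0.22  0.11  0.47] [-46.8  27.5]
-44 [0.04 0.06 0.47] [-43.7  27.5]
-41 [-0.2   0.24  0.54] [-40.8  27.5]
-38 [-0.6   0.9  -0.07] [-37.7  27.5]
-35 [-0.3   0.31  0.31] [-34.7  27.5]
-34 [-1.95 -0.1  -0.68] [-34.   27.5]
-33 [-1.87 -0.27 -0.33] [-33.   27.5]
-32 [-0.2   0.61  0.64] [-31.9  27.5]
-31 [ 0.78 -0.07  0.38] [-30.9  27.5]
-30 [-0.68  0.35 -1.32] [-29.9  27.5]
-29 [ 0.1   0.22 -0.38] [-28.9  27.5]
-28 [-0.85 -0.46 -0.4 ] [-27.9  27.5]
-27 [-0.77  0.86  0.14] [-26.9  27.5]
-26 [-2.46  0.62  1.38] [-26.2  27.5]
-25 [-8.24 -0.15  6.25] [-26.1  27.5]
top blue [307.9  185.32] 117 [ 5.3 30.6]
top yellow [272.99 179.78] 138 [  5.4 136.3]
top yellow [344.29 191.09] 134 [  5.2 -78.9]
side blue [325.15 191.23] 142 [ 5.5 26.8]
side yellow [304.23 171.48] 135 [  4.7 132.4]
side yellow [348.19 213.64] 170 [  4.7 -82. ]
31.075 [0.31 1.01 0.11]
```

View pics/top5.png

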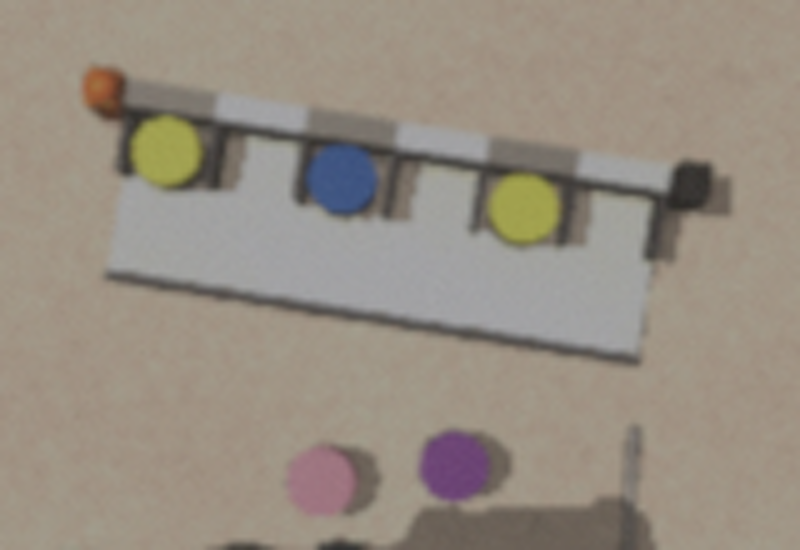

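View pics/side5.png

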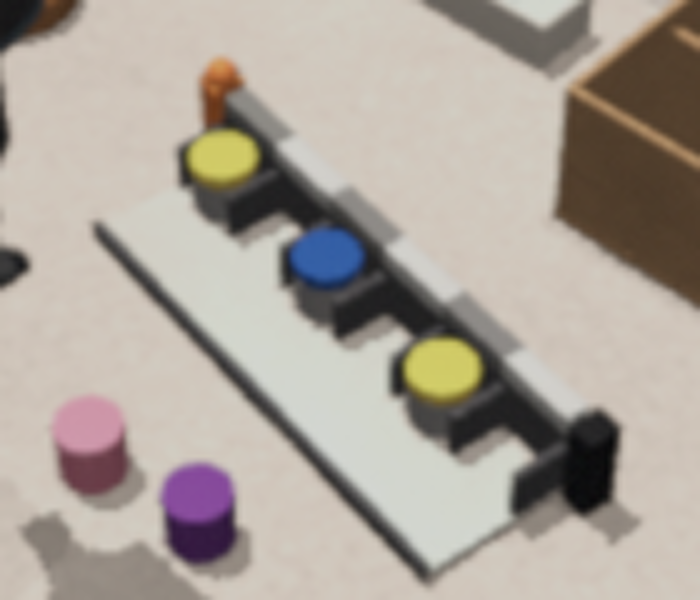

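The blue tin (top crop (341,178), side crop (327,258)) stands upright in bay 3, at x 5.3 level with the yellow tins at 5. It is within about 2 mm of the middle, and nothing else has moved. The arm is clear, so I'm handing in.

Run:
```python
from cell import r
r.hand_in(); print(r.current_t())
```

```text
the job is handed in; nothing more can be done
the job is handed in; nothing more can be done
```

The blue tin is fully home in the third bay from the orange (left) end, and I handed the job in after 31 s of the 72 s allowed. The hand-in gives no verdict.

- **Rail:** with closed fingers I slid a fingertip along the rail from behind bay 1 to behind bay 3, pressing with about 6 N. I stopped with the fingertip's centre at rack y 34 mm, and section 3 runs from 0 to 54 mm, so by position nothing beyond it was touched.
- **Tin:** I pushed it along the lane in two strokes, then into bay 3 until the force rose to about 8 N at the back wall. The fingertip was then within about 1 mm of where a home tin's front should be.
- **Last check:** both cameras show the tin upright at rack x 5.3–5.5 mm (5 is home). It is about 2 mm off the bay's middle, against the 8 mm allowed. The yellow tins were within 0.3 mm of where they started. I checked the bystanders further from the rack only by keeping the path clear of them, not by measuring.
- **Disagreement:** the two cameras differed by 3–4 mm along the rack, so I corrected each using the yellow tins' known places.

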